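# Stone the clamped steel bar in one steady stroke

## Robot

A 6-joint arm with a two-finger parallel gripper is mounted at the origin on a cart in front of the work surface, level with it; the furniture and walls round the work are solid. World frame = base frame: x ahead of the robot, y to its left, z up, the work surface at z = 0. Lengths are in m, angles in rad, forces in N, time in s.
With the tool pointing down it reaches from about 0.225 to 0.875 m from the base axis. Payload 3.4 kg.
Tool frame: the origin (TCP) lies at the very end of the fingers, on their centre line; the grasp point (between the pads) lies 19 mm behind it (manip.tcp_to_grasp is the distance from the TCP to the grasp point, in m); z points along the fingers, y is the line along which they close (so a half turn about z gives the same grasp; the last joint's range is limited). The gripper opens to 85 mm and grips with 20 to 120 N. Pads are 22 mm wide; open, the fingers measure 114 mm over their backs; the gripper's body (76 mm by 85 mm) begins 54 mm behind the grasp point. The pads swing forward as they close: fully open they stand 13 mm farther back than shut.
Start: joints at [-1.263, 0.276, 1.505, -0, 1.361, -0.121], TCP at [0.239, -0.523, 0.197] pointing down, gripper open.
Joint ranges: [-2.89, 2.89], [-0.75, 2.08], [0.22, 2.7], [-1.18, 4.32], [0.11, 2.71], [-2.7, 2.7]. Speed limits (rad/s): [2.57, 2.57, 3.14, 3.14, 3.14, 3.14].

## Interface

Orientations are given as a unit quaternion [w, x, y, z].
In Python, from rig import status, get_image, job, manip gives the robot as it stands.
- The arm moves only by the tool apply_moves, never from a script. Its arguments are lists of equal length, an entry for each row: "xyz": the shift along the tool's x, y, z each as a share of 0.3 m, from -1 to 1, a list of three; "rot": the turn, a rotation vector about the tool's x, y, z each as a share of 60 degrees, from -1 to 1, a list of three; "hand": the opening, from -1 (shut) to 1 (fully open). A call has 1 to 8 rows; each row shifts and turns the commanded pose from where the row before left it, along the tool's axes as they then stand; what a row does not reach is not made up. A row lasts 1/8 s, in which the tool goes at most 62.5 mm and 10.7 degrees, less where a joint would pass 70% of its speed; a pose out of reach is approached as far as the arm can. A call with a number of a shift or a turn outside -1 to 1 is refused whole. A call with a gripper value outside its range is refused whole. The fingers move at their own pace and stop on an object; "force" is the grip in N (left out, the last holds). Time passes only in rows, so rows that do not move let the fingers close. It gives the time, the measured TCP pose, the force, the opening and the grip force at its end, in the units of the state.
- status.get_state(): the state, without advancing time (a new reading comes with each control period).
- get_image(name): name is "scene" or "top" or "wrist"; returns a dict with "pixels" (384x512x3 uint8, red, green, blue), "fovy" (degrees; the focal length in pixels is half the picture's height over the tangent of half this angle, whatever the lens; pixels are square), "cx", "cy" (the principal point, pixels), "dist" ([k1, k2, p1, p2, k3] as OpenCV has them; the pictures are not rectified), "origin" and "orientation" of the camera in the world; the wrist camera has in their place "tool_from_camera" (4x4, takes a point from camera to tool coordinates, whose origin is the TCP and whose axes are the flange's). Camera axes: x right, y down, z forward; pixel columns grow to the right and rows downward; lengths in m; the calibration is good to about 2 mm. A picture is of the moment at which its call begins: read the wrist's pose just before it. There is no depth.
- job.sign_off(): hands the job in; it is judged then, once.
The state is a dict: "clock": time; "qpos": joint angles; "qd": joint speeds; "effort": joint torques, N m; "position": TCP position; "ee_rot": TCP orientation; "contact_force": force on the tool from outside, world axes, zero at the start; "moment": the same for the moment, N m; "width": finger opening in m; "gripper_force": force on a finger pad.
Only numpy, scipy, OpenCV 4.12 (cv2) and the standard library are available. Lean on these libraries where they do the work, as an engineer would, in place of code of your own. Each camera call takes 0.05 s, during which the arm holds its last target. There are 200 camera calls.

## Task

Take the sharpening-stone block by its wooden handle out of its tray and set it lengthwise on the end of the clamped steel bar next to the end stop, then push the block down so that the sprung table sinks about half of its 16 mm travel, and sweep the block straight along the bar to the open end in one stroke, keeping the table about half-way down all the way: do not let it spring up under the middle of the bar and do not drive it down onto its stops. Then lift the block off, lay it flat back in its tray and let go. Leave the oil bottle, the tin and the tape roll where they are.

Things in the scene. Friction and masses are not known exactly. Their poses are not given: they have to be found in the camera images.
- stone: Hand stone: a flat grey stone block 90 x 44 x 12 mm with a 6 mm aluminium backing of the same outline, and on it a wooden bar handle 66 long (x) x 22 wide (y) x 34 mm high, its top 52 mm above the underside; about 0.3 kg. Origin at the centre of the underside (the stone face), x along the 90 mm length, z up through the handle. It starts lying in the tray.
- tray: Shallow open wooden tray, fixed to the bench, 140 (x) x 84 (y) x 14 mm high outside, walls and floor 5 mm thick (inside 130 x 74 mm). Origin at the centre of its underside; x along its length.
- work_face (a point): Centre of the top face of the clamped steel bar (200 long x 50 wide x 22 mm thick). x runs along the bar from the end stop to the open end, z up. The face is 80 mm above the bench when the table is up, and sinks with it. A block centred at x = -50 mm is beside the end stop (it touches at -57); one centred at x = 50 mm is near the open end.
- end_stop (a point): Middle of the top edge of the end stop: a dark steel upright plate across one end of the bar, 12 mm thick, 50 mm wide, standing 14 mm above the bar's face. Moves with the sprung table.
- fixture: Grey base plate 250 (x) x 120 (y) x 14 mm, fixed to the bench, origin at the centre of its underside; carries on four sprung corner posts the aluminium table with the bar. Post heads (43 mm to either side of the bar's middle line) lie 16 mm below the bar's face when the table is up; low clamp rails hold the bar's sides.
- float_table (a joint): How far the sprung table is pressed down, m: 0 fully up, 0.016 on its stops, 0.008 half-way. It starts to move at about 3.5 N, half-way takes about 8 N, the stops are met at about 13 N.
- oil_bottle: Bystander: small oil bottle with a red spout, standing, 37 x 37 x 104 mm; origin at the centre of its underside.
- putty_tin: Bystander: round tin with a green lid, 62 mm across, 29 mm high; origin at the centre of its underside.
- masking_tape: Bystander: roll of tan tape lying flat, 93 mm across, 24 mm high; origin at the centre of its underside.

How it is judged:
By the outcome, as a careful person would: the job done as asked, in the order asked, and still so for the second after the job is handed in, with the robot touching nothing.
It also fails if it takes over 51 s, if anything falls off the work surface, if the arm or the gripper's body presses on something with over 40 N, if the wrist force passes 120 N, or if a joint passes its speed limit or range.

## Working session

There is one attempt and no reset: what is moved stays moved. The work goes in short steps, Python scripts to look and compute and a tool call to move; the robot and the scene stay as the last step left them, time stands still between calls to the robot, and variables do not carry over. Pictures are saved under pics/ and viewed, at most 10 in all, crops included, and the job is handed in when it is done.

Besides the shell and the picture viewer there is one more tool, called after "Call:" as name(argument=value, ...) on one line, values as JSON. apply_moves: Moves the arm, as the interface text tells. Its arguments: {"type":"object","properties":{"xyz":{"type":"array","items":{"type":"array","items":{"type":"number","minimum":-1,"maximum":1}}},"rot":{"type":"array","items":{"type":"array","items":{"type":"number","minimum":-1,"maximum":1}}},"hand":{"type":"array","items":{"type":"number"}},"force":{"type":"number"}},"required":["xyz","rot","hand"]}

```bash
mkdir -p pics; ls; python3 - <<'E'
from rig import status,get_image,manip
import cv2,json
print(status.get_state()); print([a for a in dir(manip) if a[0]!='_'],manip.tcp_to_grasp)
for n in("scene","top"):
    im=get_image(n); cv2.imwrite(f"pics/{n}0.png",im["pixels"][:,:,::-1]); print(n,{k:v for k,v in im.items() if k!="pixels"})
E
```

```text
pics
{'clock': 0.0, 'qpos': array([-1.26301510e+00,  2.76599209e-01,  1.50616169e+00,  2.31855637e-05,
        1.36070461e+00, -1.21028579e-01]), 'qd': array([ 1.26241446e-05,  9.85378410e-05, -5.65910927e-04, -8.15930432e-04,
       -6.84593928e-04, -8.91065709e-04]), 'effort': array([ 1.62283141e-04, -4.16778803e+01, -2.45805985e+01, -8.89424359e-05,
        1.10770273e-02, -6.27133417e-06]), 'position': array([ 0.23888173, -0.52236296,  0.196326  ]), 'ee_rot': array([-9.33404349e-04,  9.77103272e-01,  2.12763528e-01, -7.60268599e-05]), 'contact_force': array([-0.20185976,  0.08068613, -0.8689557 ]), 'moment': array([-0.01115664, -0.00322616, -0.00979923]), 'gripper_force': 0.0, 'width': 0.08531924538258281}
['MotionError', 'tcp_to_grasp'] 0.0187
scene {'fovy': 49.22489676729143, 'cx': 261.0995169973155, 'cy': 189.7310310696293, 'dist': array([-0.0611858,  0.       ,  0.       ,  0.       ,  0.       ]), 'origin': array([-0.13815908,  0.42087677,  0.81843649]), 'orientation': array([ 0.18461867, -0.39423882,  0.80841717, -0.39617341])}
top {'fovy': 55.36304163933874, 'cx': 256.51571100445835, 'cy': 193.62467297185952, 'dist': array([0.00174749, 0.        , 0.        , 0.        , 0.        ]), 'origin': array([ 0.47373734, -0.15593944,  0.91236043]), 'orientation': array([ 0.04823736, -0.69670102,  0.71349365, -0.0566362 ])}
```

View pics/top0.png

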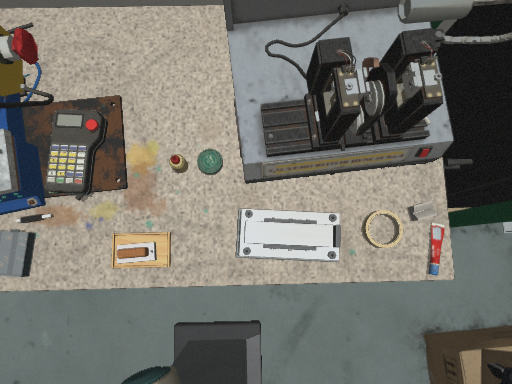

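View pics/scene0.png

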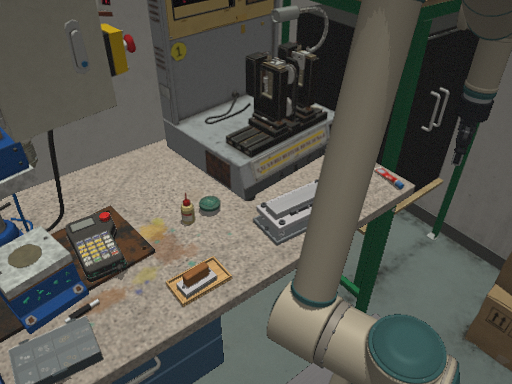

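The top view shows the tray with the stone near (141,250), and the fixture near (290,234) with its dark end stop on the right at about (337,236). The tape is at (383,229), the tin at (209,161) and the bottle at (177,162). Next I'll measure these with masks and look closer.

```bash
cat > h.py <<'E'
import numpy as np,cv2
from scipy.spatial.transform import Rotation as R
from rig import status,get_image
def q2R(q): return R.from_quat(np.r_[q[1:],q[0]]).as_matrix()
def cam(im,st=None):
    if "origin" in im: return np.array(im["origin"]),q2R(im["orientation"])
    T=np.array(im["tool_from_camera"]);Rt=q2R(st["ee_rot"])
    return st["position"]+Rt@T[:3,3],Rt@T[:3,:3]
def K(im):
    f=im["pixels"].shape[0]/2/np.tan(np.radians(im["fovy"])/2)
    return np.array([[f,0,im["cx"]],[0,f,im["cy"]],[0,0,1]])
def plane(im,px,z,st=None):
    o,Rm=cam(im,st)
    u=cv2.undistortPoints(np.array(px,float).reshape(-1,1,2),K(im),im["dist"]).reshape(-1,2)
    d=np.c_[u,np.ones(len(u))]@Rm.T
    return o+d*((z-o[2])/d[:,2])[:,None]
def proj(im,P,st=None):
    o,Rm=cam(im,st); p=(np.array(P,float).reshape(-1,3)-o)@Rm
    return cv2.projectPoints(p,np.zeros(3),np.zeros(3),K(im),im["dist"])[0].reshape(-1,2)
E
python3 - <<'E'
from h import *
im=get_image("top");p=im["pixels"]
a=cv2.resize(p[222:280,100:180],None,fx=6,fy=6,interpolation=cv2.INTER_NEAREST)
b=cv2.resize(p[200:270,230:350],None,fx=5,fy=5,interpolation=cv2.INTER_NEAREST)
c=np.zeros((a.shape[0]+0,0,3),np.uint8)
h=np.zeros((600,640,3),np.uint8); h[:290,:400]=cv2.resize(p[222:280,100:180],(400,290),interpolation=0); h[290:290+310,:600]=b[:310]
cv2.imwrite("pics/crop1.png",h[:,:,::-1])
hsv=cv2.cvtColor(p,cv2.COLOR_RGB2HSV)
# handle: brown
m=np.zeros(p.shape[:2],np.uint8);H,S,V=[hsv[...,i].astype(int) for i in range(3)]
roi=np.zeros_like(m);roi[228:272,108:175]=1
for n,mm,z in(("handle",(H<14)&(S>110)&(V<190),.057),("stonewhite",(S<40)&(V>60),.023),("tray",(S>70)&(H<25),.014)):
    k=(mm&(roi>0)).astype(np.uint8)
    cs=max(cv2.findContours(k,0,1)[0],key=cv2.contourArea);r=cv2.minAreaRect(cs);bx=cv2.boxPoints(r)
    q=plane(im,bx,z);print(n,r,q.mean(0).round(4),np.round([np.linalg.norm(q[i]-q[i-1]) for i in(1,2)],4),q[:,:2].round(4).tolist())
print(plane(im,[(383,229),(209,161),(177,162)],.02).round(3))
E
```

```text
handle ((132.45083618164062, 252.45901489257812), (8.41982364654541, 29.60518455505371), 84.80557250976562) [0.4714 0.1208 0.057 ] [0.0676 0.0192] [[0.4787, 0.1557], [0.4831, 0.0882], [0.464, 0.0861], [0.4596, 0.1533]]
stonewhite ((141.0, 249.5), (43.0, 66.0), 90.0) [0.4782 0.1116 0.023 ] [0.1588 0.1019] [[0.531, 0.1921], [0.5272, 0.0333], [0.4253, 0.0324], [0.4293, 0.1885]]
tray ((140.5, 249.5), (35.0, 59.0), 90.0) [0.4781 0.1155 0.014 ] [0.1432 0.0838] [[0.5217, 0.188], [0.5183, 0.0449], [0.4345, 0.044], [0.438, 0.1852]]
[[ 0.513 -0.474  0.02 ]
 [ 0.692 -0.052  0.02 ]
 [ 0.691  0.028  0.02 ]]
```

View pics/crop1.png

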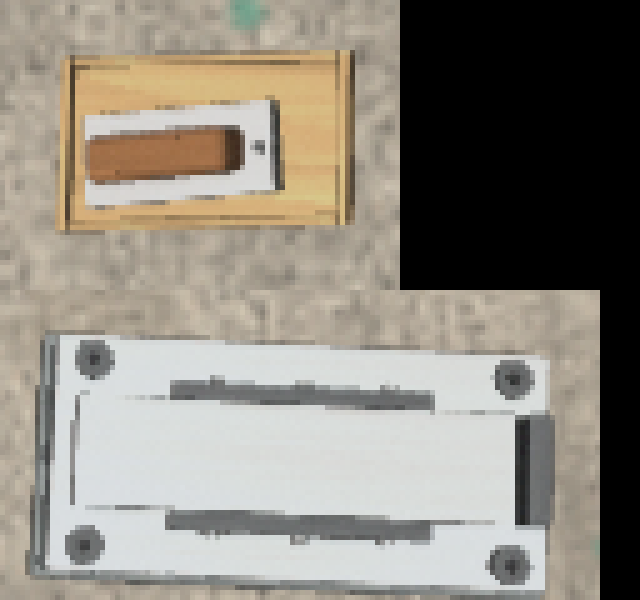

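The stone lies tilted about 5° in the tray, with its backing corners visible. The fixture shows four post heads, the bar between them, and the end stop at the right (crop 530–553). I'll compute poses from these.

```bash
python3 - <<'E'
from h import *
im=get_image("top")
A=lambda c:np.array(c)/5+[100-.1,222-.1]-.4
B=lambda c:(np.array(c)-[0,290])/5+[230,200]-.5
q=plane(im,A([(85,117),(274,100),(278,190),(90,207)]),.023)
print("back",q.mean(0).round(4),[np.linalg.norm(q[i]-q[i-1]).round(4) for i in range(4)],q[:,:2].round(4).tolist())
d=(q[1]+q[2]-q[0]-q[3]);print("yaw",np.degrees(np.arctan2(d[1],d[0])))
h=plane(im,A([(88,139),(225,128),(225,172),(90,184)]),.057);print("hand",h.mean(0).round(4),[np.linalg.norm(h[i]-h[i-1]).round(4) for i in range(4)]);d=(h[1]+h[2]-h[0]-h[3]);print("yaw",np.degrees(np.arctan2(d[1],d[0])))
p=plane(im,B([(94,358),(513,379),(509,566),(85,545)]),.064)
print("posts",p.mean(0).round(4),[np.linalg.norm(p[i]-p[i-1]).round(4) for i in range(4)],p[:,:2].round(4).tolist());d=p[0]+p[3]-p[1]-p[2];print("yaw open dir",np.degrees(np.arctan2(d[1],d[0])))
s=plane(im,B([(530,416),(553,416),(553,525),(530,525)]),.094);print("stop",s.mean(0).round(4),[np.linalg.norm(s[i]-s[i-1]).round(4) for i in range(4)])
f=plane(im,B([(76,397),(73,503),(516,413),(515,521)]),.080);print("bar",f.mean(0).round(4),f[:,:2].round(4).tolist(),np.linalg.norm(f[0]+f[1]-f[2]-f[3])/2)
d=f[0]+f[1]-f[2]-f[3];print("bar yaw",np.degrees(np.arctan2(d[1],d[0])))
E
```

```text
back [0.4718 0.1237 0.023 ] [np.float64(0.0427), np.float64(0.0904), np.float64(0.0427), np.float64(0.0892)] [[0.4901, 0.1704], [0.496, 0.0802], [0.4533, 0.0776], [0.4476, 0.1667]]
yaw -86.29422228361204
hand [0.471  0.1244 0.057 ] [np.float64(0.0205), np.float64(0.0628), np.float64(0.02), np.float64(0.0617)]
yaw -86.61541356981809
posts [ 0.5051 -0.2416  0.064 ] [np.float64(0.086), np.float64(0.1952), np.float64(0.0859), np.float64(0.1945)] [[0.5552, -0.1474], [0.5408, -0.342], [0.4551, -0.3354], [0.4694, -0.1414]]
yaw open dir 85.78034027844647
stop [ 0.4974 -0.3459  0.094 ] [np.float64(0.0483), np.float64(0.0103), np.float64(0.0483), np.float64(0.0102)]
bar [ 0.5059 -0.2376  0.08  ] [[0.536, -0.139], [0.4883, -0.1367], [0.524, -0.339], [0.4754, -0.3359]] 0.1999926677469224
bar yaw 86.42343569527858
```

Call:
apply_moves(xyz=[[0, 0, 0], [0, 0, 0], [0, 0, 0], [0, 0, 0], [0, 0, 0], [0, 0, 0], [0, 0, 0], [0, 0, 0]], rot=[[0, 0, -0.164], [0, 0, -0.164], [0, 0, -0.164], [0, 0, -0.164], [0, 0, -0.164], [0, 0, -0.164], [0, 0, -0.166], [0, 0, 0]], hand=[1, 1, 1, 1, 1, 1, 1, 1])

```text
clock: 1.2
position: [0.239, -0.5228, 0.197]
ee_rot: [-0.0, 0.685, 0.728, 0.0]
contact_force: [-0.3, -0.0, -0.5]
width: 0.0854
gripper_force: 0.0
```

Call:
apply_moves(xyz=[[0.15, 0.064, 0], [0.15, 0.064, 0], [0.15, 0.064, 0], [0.15, 0.064, 0], [0.15, 0.064, 0], [0.15, 0.064, 0], [0.15, 0.064, 0], [0.15, 0.065, 0]], rot=[[0, 0, 0], [0, 0, 0], [0, 0, 0], [0, 0, 0], [0, 0, 0], [0, 0, 0], [0, 0, 0], [0, 0, 0]], hand=[1, 1, 1, 1, 1, 1, 1, 1])

```text
clock: 2.2
position: [0.3706, -0.1526, 0.1974]
ee_rot: [0.0, 0.686, 0.727, 0.0]
contact_force: [1.0, -0.5, -1.0]
width: 0.0851
gripper_force: 0.0
```

Call:
apply_moves(xyz=[[0.15, 0.064, 0], [0.15, 0.064, 0], [0.15, 0.064, 0], [0.15, 0.064, 0], [0.15, 0.065, 0], [0.155, 0.065, 0], [0, 0, 0]], rot=[[0, 0, 0], [0, 0, 0], [0, 0, 0], [0, 0, 0], [0, 0, 0], [0, 0, 0], [0, 0, 0]], hand=[1, 1, 1, 1, 1, 1, 1])

```text
clock: 3.08
position: [0.4697, 0.127, 0.1969]
ee_rot: [-0.0, 0.684, 0.729, 0.0]
contact_force: [-1.0, 0.2, -0.5]
width: 0.0857
gripper_force: 0.0
```

```bash
python3 - <<'E'
from h import *
st=status.get_state();im=get_image("wrist");p=im["pixels"]
cv2.imwrite("pics/w1.png",p[:,:,::-1]);print(st["position"],st["ee_rot"])
hsv=cv2.cvtColor(p,cv2.COLOR_RGB2HSV);H,S,V=[hsv[...,i].astype(int) for i in range(3)]
k=((H<14)&(S>110)&(V<200)).astype(np.uint8)
for c in sorted(cv2.findContours(k,0,1)[0],key=cv2.contourArea)[-2:]:
    r=cv2.minAreaRect(c);q=plane(im,cv2.boxPoints(r),.057,st);print(r,q.mean(0).round(4),[np.linalg.norm(q[i]-q[i-1]).round(4) for i in(0,1)],q[:,:2].round(4).tolist())
print(proj(im,[[.4715,.124,.057],[.4715,.124,.023]],st))
E
```

```text
[0.46966715 0.12696635 0.19692093] [-2.45943842e-04  6.84062399e-01  7.29423335e-01  4.14579362e-04]
((254.5, 173.49998474121094), (18.999996185302734, 62.99999237060547), 0.0) [0.4702 0.1279 0.057 ] [np.float64(0.0194), np.float64(0.0639)] [[0.4626, 0.0954], [0.4589, 0.1592], [0.4773, 0.1604], [0.482, 0.0967]]
((439.2763671875, 114.48896789550781), (86.23827362060547, 66.28597259521484), 10.954063415527344) [0.6491 0.2001 0.057 ] [np.float64(0.094), np.float64(0.0623)] [[0.6016, 0.1726], [0.6045, 0.2348], [0.6951, 0.2291], [0.6952, 0.1637]]
[[255.55076624 178.19878817]
 [255.41768062 171.57923777]]
```

View pics/w1.png

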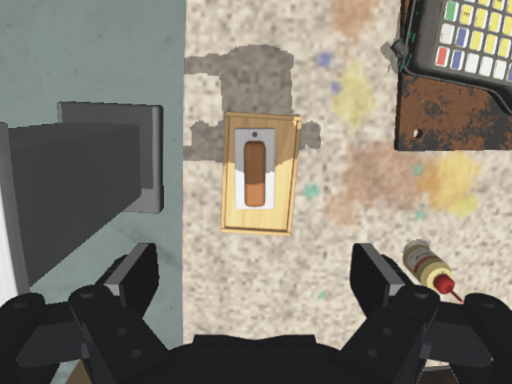

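The wrist view shows the handle centred at (254,173), lined up with the fingers and matching the top-view position within about 3 mm. I'll descend and grip.

Call:
apply_moves(xyz=[[0, 0.004, 0.1], [0, 0, 0.12], [0, 0, 0.12], [0, 0, 0.1], [0, 0, 0.07], [0, 0, 0.03], [0, 0, 0.02], [0, 0, 0]], rot=[[0, 0, 0], [0, 0, 0], [0, 0, 0], [0, 0, 0], [0, 0, 0], [0, 0, 0], [0, 0, 0], [0, 0, 0]], hand=[1, 1, 1, 1, 1, 1, 1, 1], force=90)

```text
clock: 4.12
position: [0.4704, 0.1238, 0.0295]
ee_rot: [0.0, 0.685, 0.729, 0.0]
contact_force: [0.0, -0.4, 0.1]
width: 0.0856
gripper_force: 0.0
```

Call:
apply_moves(xyz=[[0, 0, 0], [0, 0, 0], [0, 0, 0], [0, 0, 0], [0, 0, 0], [0, 0, 0]], rot=[[0, 0, 0], [0, 0, 0], [0, 0, 0], [0, 0, 0], [0, 0, 0], [0, 0, 0]], hand=[-1, -1, -1, -1, -1, -1], force=90)

```text
clock: 4.88
position: [0.4701, 0.1242, 0.0292]
ee_rot: [0.0, 0.685, 0.729, -0.0]
contact_force: [-0.3, -0.4, 0.1]
width: -0.0002
gripper_force: 0.0
```

```bash
python3 - <<'E'
from h import *
im=get_image("wrist");s=get_image("scene")["pixels"][200:330,120:280]
w=im["pixels"]
o=np.zeros((384,800,3),np.uint8);o[:,:400]=cv2.resize(w,(400,384))[:, :];o[:325,400:]=cv2.resize(s,(400,325))
cv2.imwrite("pics/w2.png",o[:,:,::-1]);print(status.get_state()["width"])
E
```

```text
0.0003836260164378683
```

View pics/w2.png

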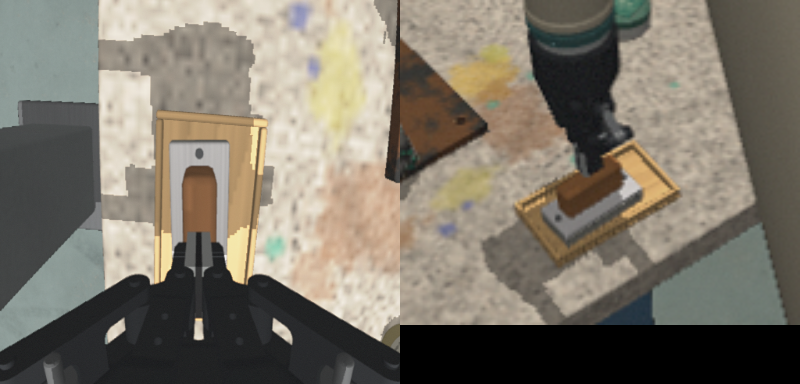

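The closed fingers sit behind the handle's near end, at about (200,240), with nothing gripped. I'll check where the stone is now.

```bash
python3 - <<'E'
from h import *
st=status.get_state();im=get_image("wrist");print(st["position"],np.array(im["tool_from_camera"]).round(4).tolist(),K(im)[0,0],im["cx"],im["cy"],im["dist"])
print("tcp proj",proj(im,[st["position"],[.4715,.126,.057]],st))
# plate far corners in w2 (x scaled 1.28)
print(plane(im,[(170*1.28,141),(228*1.28,141)],.023,st).round(4))
print("handle far end",plane(im,[(200*1.28,180)],.057,st), "hole",plane(im,[(199*1.28,153)],.023,st))
print("tray far corners",plane(im,[(158*1.28,113),(266*1.28,119)],.014,st).round(4))
t=get_image("top");p=t["pixels"][222:280,100:180]
s=get_image("scene");o=np.zeros((400,800,3),np.uint8)
o[:290,:400]=cv2.resize(p,(400,290),interpolation=0);o[:,400:]=cv2.resize(s["pixels"][225:325,150:250],(400,400),interpolation=0)
cv2.imwrite("pics/t2.png",o[:,:,::-1])
E
```

```text
[0.47016556 0.12413669 0.02915889] [[0.0015, -0.9652, -0.2616, 0.0665], [1.0, 0.0017, -0.0003, 0.0001], [0.0007, -0.2616, 0.9652, -0.1775], [0.0, 0.0, 0.0, 1.0]] 325.52599821976776 253.94557537094283 193.94619874398268 [-0.09336552  0.          0.          0.          0.        ]
tcp proj [[253.7752729  224.61566928]
 [256.62581524 240.98946439]]
[[0.4468 0.1703 0.023 ]
 [0.4885 0.173  0.023 ]]
handle far end [[0.46915782 0.15693091 0.057     ]] hole [[0.46809507 0.16487093 0.023     ]]
tray far corners [[0.4364 0.185  0.014 ]
 [0.5168 0.1869 0.014 ]]
```

View pics/t2.png

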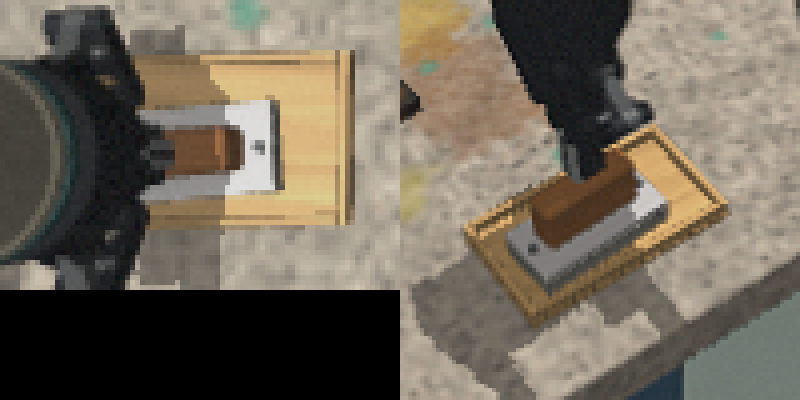

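```bash
python3 - <<'E'
from h import *
st=status.get_state()
P=[[st["position"][0],st["position"][1],z] for z in(.029,.043,.057,.07,.085)]
w=get_image("wrist");t=get_image("top");s=get_image("scene")
print("top crop",((proj(t,P)-[100,222])*5).round(0).tolist());print("scene crop",((proj(s,P)-[150,225])*4+[400,0]).round(0).tolist());print("wrist",proj(w,P,st).round(0).tolist())
for n,x in(("handle top corners",[(.4715+dx,.126+dy,.057) for dx in(-.011,.011) for dy in(-.033,.033)]),):
    print(n,((proj(s,x)-[150,225])*4+[400,0]).round(0).tolist(),((proj(t,x)-[100,222])*5).round(0).tolist())
E
```

```text
top crop [[174.0, 154.0], [165.0, 155.0], [155.0, 155.0], [146.0, 156.0], [134.0, 156.0]]
scene crop [[585.0, 208.0], [583.0, 193.0], [581.0, 177.0], [579.0, 162.0], [577.0, 145.0]]
wrist [[254.0, 225.0], [254.0, 234.0], [254.0, 244.0], [254.0, 256.0], [254.0, 272.0]]
handle top corners [[635.0, 163.0], [538.0, 215.0], [615.0, 141.0], [519.0, 192.0]] [[223.0, 175.0], [78.0, 178.0], [224.0, 126.0], [80.0, 130.0]]
```

Call:
apply_moves(xyz=[[0, 0, -0.02], [0, 0, -0.04], [0, 0, -0.06], [0, 0, -0.06], [0, 0, -0.02], [0, 0, 0]], rot=[[0, 0, 0], [0, 0, 0], [0, 0, 0], [0, 0, 0], [0, 0, 0], [0, 0, 0]], hand=[-1, -1, -1, -1, -1, -1])

```text
clock: 6.02
position: [0.4705, 0.1242, 0.0897]
ee_rot: [0.0, 0.685, 0.729, 0.0]
contact_force: [0.4, -0.7, 0.1]
width: 0.0002
gripper_force: 0.0
```

```bash
python3 - <<'E'
from h import *
st=status.get_state()
w=get_image("wrist");t=get_image("top");s=get_image("scene")
print(st["position"],"wrist tcp",proj(w,[st["position"]],st),"scene tcp",((proj(s,[st["position"]])-[140,215])*4+[400,0]),"handle far",proj(w,[[.4715,.159,.057]],st))
o=np.zeros((480,800,3),np.uint8);o[:480,:400]=cv2.resize(w["pixels"][150:310,190:323],(400,480));o[:480,400:]=cv2.resize(s["pixels"][215:335,140:240],(400,480),interpolation=0)
cv2.imwrite("pics/w3.png",o[:,:,::-1]);print("wrist crop scale 3 offset 190,150")
E
```

```text
[0.47046545 0.12419032 0.08973713] wrist tcp [[253.77367724 224.61656596]] scene tcp [[616.15498751 179.32419997]] handle far [[258.77132881 156.64897313]]
wrist crop scale 3 offset 190,150
```

View pics/w3.png

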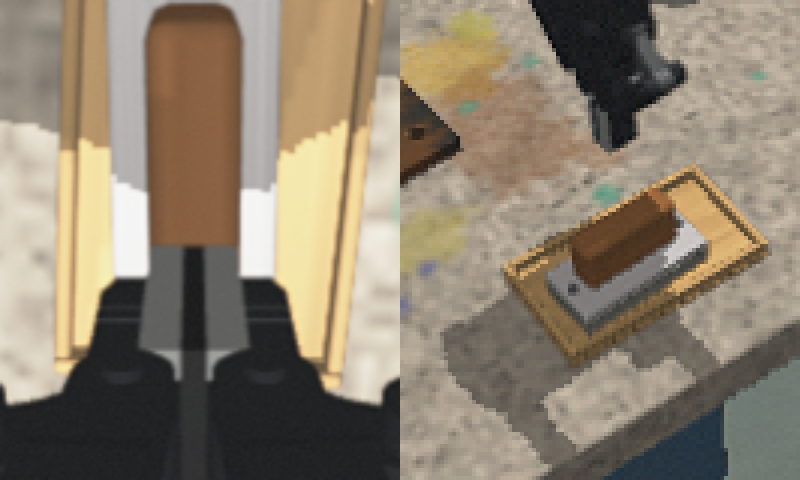

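In the wrist crop the shut tips end at about (253,232), where the TCP should project to row 225. In the scene view they sit about 26 mm above the reported TCP. So the real fingertips are roughly 26 mm short of it, and the fingers closed just above the handle. I'll go lower, half open, watching the force.

Call:
apply_moves(xyz=[[0, 0, 0], [0, 0, 0], [0, 0, 0], [0, 0, 0.06], [0, 0, 0.1], [0, 0, 0.06], [0, 0, 0.03], [0, 0, 0]], rot=[[0, 0, 0], [0, 0, 0], [0, 0, 0], [0, 0, 0], [0, 0, 0], [0, 0, 0], [0, 0, 0], [0, 0, 0]], hand=[0, 0, 0, 0, 0, 0, 0, 0])

```text
clock: 7.18
position: [0.4699, 0.1241, 0.0138]
ee_rot: [-0.0, 0.685, 0.729, -0.0]
contact_force: [-0.3, -0.2, -0.2]
width: 0.0428
gripper_force: 0.0
```

Call:
apply_moves(xyz=[[0, 0, 0.01], [0, 0, 0.01], [0, 0, 0]], rot=[[0, 0, 0], [0, 0, 0], [0, 0, 0]], hand=[0, 0, 0])

```text
clock: 7.55
position: [0.4702, 0.1242, 0.0083]
ee_rot: [0.0, 0.685, 0.729, 0.0]
contact_force: [0.5, -0.2, 0.4]
width: 0.0427
gripper_force: 0.0
```

Call:
apply_moves(xyz=[[0, 0, 0.01], [0, 0, 0.01], [0, 0, 0]], rot=[[0, 0, 0], [0, 0, 0], [0, 0, 0]], hand=[0, 0, 0])

```text
clock: 7.92
position: [0.4699, 0.1241, 0.0019]
ee_rot: [-0.0, 0.685, 0.729, -0.0]
contact_force: [0.2, -0.5, 0.6]
width: 0.0429
gripper_force: 0.0
```

Call:
apply_moves(xyz=[[0, 0, 0], [0, 0, 0], [0, 0, 0], [0, 0, 0]], rot=[[0, 0, 0], [0, 0, 0], [0, 0, 0], [0, 0, 0]], hand=[-1, -1, -1, -1], force=90)

```text
clock: 8.43
position: [0.4704, 0.1242, 0.0024]
ee_rot: [0.0, 0.685, 0.729, 0.0]
contact_force: [-0.6, 0.3, 3.8]
width: 0.0203
gripper_force: 88.6
```

Gripped at 20 mm with 89 N. Now I'll lift.

Call:
apply_moves(xyz=[[0, 0, -0.02], [0, 0, -0.06], [0, 0, -0.1], [0, 0, -0.12], [0, 0, -0.1], [0, 0, -0.03], [0, 0, 0], [0, 0, 0]], rot=[[0, 0, 0], [0, 0, 0], [0, 0, 0], [0, 0, 0], [0, 0, 0], [0, 0, 0], [0, 0, 0], [0, 0, 0]], hand=[-1, -1, -1, -1, -1, -1, -1, -1])

```text
clock: 9.43
position: [0.4689, 0.124, 0.1297]
ee_rot: [-0.001, 0.685, 0.729, -0.001]
contact_force: [0.3, -0.2, -3.2]
width: 0.0201
gripper_force: 88.5
```

```bash
python3 - <<'E'
from h import *
st=status.get_state();print(st["position"],st["ee_rot"],st["contact_force"],st["moment"])
q=st["ee_rot"];Rt=q2R(q);print(np.degrees(np.arctan2(Rt[1,0],Rt[0,0])))
d=np.array([.5020,-.2889])-np.array([.4714,.1257]); # stone centre shift
# tcp target: keep stone offset in tool frame through the turn
off=np.array([.471,.126])-np.array([.4702,.1242]); a=np.radians(86.0-93.5); c,s=np.cos(a),np.sin(a)
off2=np.array([[c,-s],[s,c]])@off
print("tcp target",np.array([.5020,-.2889])-off2,off2)
E
```

```text
[0.46886019 0.12398946 0.1296775 ] [-0.00099579  0.68474654  0.72877952 -0.00125965] [ 0.28831126 -0.24990209 -3.15485707] [0.03669721 0.00787399 0.01286327]
93.56853157734197
tcp target [ 0.5009719  -0.29058018] [0.0010281  0.00168018]
```

Call:
apply_moves(xyz=[[0, 0, 0], [-0.06, 0.01, 0], [-0.12, 0.018, 0], [-0.13, 0.02, 0], [-0.14, 0.02, 0], [-0.14, 0.02, 0], [-0.14, 0.02, 0], [-0.14, 0.02, 0]], rot=[[0, 0, 0.126], [0, 0, 0], [0, 0, 0], [0, 0, 0], [0, 0, 0], [0, 0, 0], [0, 0, 0], [0, 0, 0]], hand=[-1, -1, -1, -1, -1, -1, -1, -1])

```text
clock: 10.42
position: [0.4894, -0.1399, 0.1296]
ee_rot: [-0.001, 0.731, 0.682, -0.001]
contact_force: [0.8, -0.1, -2.1]
width: 0.0201
gripper_force: 88.5
```

Call:
apply_moves(xyz=[[-0.14, 0.02, 0], [-0.14, 0.02, 0], [-0.12, 0.02, 0], [-0.1, 0.015, 0], [0, 0, 0], [0, 0, 0], [0, 0, 0]], rot=[[0, 0, 0], [0, 0, 0], [0, 0, 0], [0, 0, 0], [0, 0, 0], [0, 0, 0], [0, 0, 0]], hand=[-1, -1, -1, -1, -1, -1, -1])

```text
clock: 11.3
position: [0.5019, -0.2888, 0.1306]
ee_rot: [-0.001, 0.731, 0.682, -0.0]
contact_force: [-0.2, -0.5, -3.1]
width: 0.02
gripper_force: 88.4
```

```bash
python3 - <<'E'
from h import *
st=status.get_state();print(st["position"],st["contact_force"]);Rt=q2R(st["ee_rot"]);print(Rt.round(4).tolist(),np.degrees(np.arctan2(Rt[1,0],Rt[0,0])))
t=get_image("top");s=get_image("scene");w=get_image("wrist")
o=np.zeros((600,800,3),np.uint8);o[:350,:600]=cv2.resize(t["pixels"][200:270,230:350],(600,350),interpolation=0)
o[350:,:400]=cv2.resize(s["pixels"][150:250,200:360],(400,250));o[350:,400:]=cv2.resize(w["pixels"],(400,250))
cv2.imwrite("pics/p4.png",o[:,:,::-1])
E
```

```text
[ 0.50186631 -0.28883505  0.13061716] [-0.23935508 -0.49956187 -3.1238472 ]
[[0.0688, 0.9976, -0.0012], [0.9976, -0.0688, 0.0012], [0.0012, -0.0013, -1.0]] 86.05442567902968
```

View pics/p4.png

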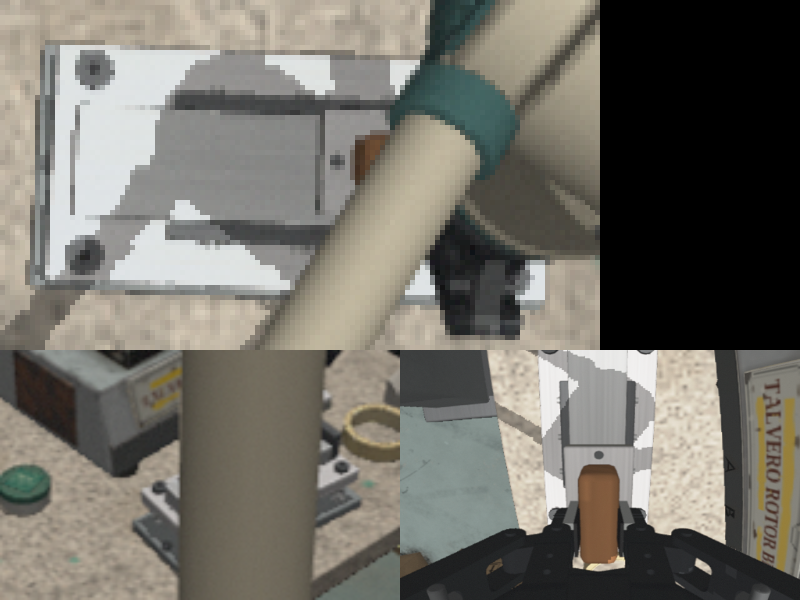

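The block is held square above the bar. Its front edge is at crop x≈320 and its plate hole at (337,161). I'll check the lateral alignment using the hole.

```bash
python3 - <<'E'
from h import *
st=status.get_state();t=get_image("top");w=get_image("wrist")
zt=st["position"][2]+.0028+.018
B=lambda c:np.array(c)/5+[230,200]-.5
c0=np.array([.5055,-.239]);u=np.array([np.cos(np.radians(86)),np.sin(np.radians(86))]);v=np.array([-u[1],u[0]])
def loc(P): return [((p[:2]-c0)@u*1000,(p[:2]-c0)@v*1000) for p in P]
print("top hole,edge",np.round(loc(plane(t,B([(338,162),(325,112)]),zt)),1))
# wrist crop scale 400/512,250/384
W=lambda c:(np.array(c)-[400,350])*[1.28,1.536]
print("wrist hole",np.round(loc(plane(w,W([(598.5,455)]),zt,st)),1),"corners",np.round(loc(plane(w,W([(564,446),(633,446)]),zt,st)),1))
p=w["pixels"];g=cv2.cvtColor(p,6)
for r in(60,100,140,150): print(r,np.where(np.abs(np.diff(g[r,170:360].astype(int)))>18)[0]+170)
print(np.round(proj(w,[[*(c0+u*a+v*b),.08] for a in(0,40,80) for b in(-.025,.025)][:2],st),1), [np.round(proj(w,[[*(c0+u*a+v*b),.08] for b in(-.025,.025)],st),1).tolist() for a in(.02,.05,.09)])
E
```

```text
top hole,edge [[ -9.4  -0.4]
 [ -3.4 -20.9]]
wrist hole [[-9.9 -0.3]] corners [[ -3.1  21. ]
 [ -3.  -21.6]]
60 [176 177 202 203 204 214 215 222 288 289 300 301 315 325 326]
100 [201 204 215 287 288 299 300 325 326]
140 [171 181 182 205 206 216 217 286 287 298 299 300 322]
150 [181 205 206 208 209 303 308 309 313 315 316 323]
[[289.7 130.4]
 [217.7 130.2]] [[[290.5, 100.8], [217.1, 100.6]], [[291.6, 54.7], [216.2, 54.5]], [[292.8, -9.1], [215.3, -9.3]]]
```

Lateral offset is −0.4 mm and the block centre is at −48 mm. I'll descend to just above the face.

Call:
apply_moves(xyz=[[-0.006, 0, 0.04], [0, 0, 0.06], [0, 0, 0.04], [0, 0, 0.02], [0, 0, 0], [0, 0, 0]], rot=[[0, 0, 0], [0, 0, 0], [0, 0, 0], [0, 0, 0], [0, 0, 0], [0, 0, 0]], hand=[-1, -1, -1, -1, -1, -1])

```text
clock: 12.3
position: [0.5026, -0.2923, 0.0837]
ee_rot: [0.001, 0.731, 0.682, 0.0]
contact_force: [0.1, -0.2, -3.0]
width: 0.02
gripper_force: 88.4
```

Call:
apply_moves(xyz=[[0, 0, 0.006], [0, 0, 0.006], [0, 0, 0], [0, 0, 0]], rot=[[0, 0, 0], [0, 0, 0], [0, 0, 0], [0, 0, 0]], hand=[-1, -1, -1, -1])

```text
clock: 12.8
position: [0.5022, -0.2919, 0.0796]
ee_rot: [0.0, 0.731, 0.682, -0.0]
contact_force: [-0.6, -0.5, -2.7]
width: 0.0201
gripper_force: 88.4
```

Call:
apply_moves(xyz=[[0, 0, 0.006], [0, 0, 0.006], [0, 0, 0], [0, 0, 0]], rot=[[0, 0, 0], [0, 0, 0], [0, 0, 0], [0, 0, 0]], hand=[-1, -1, -1, -1])

```text
clock: 13.3
position: [0.5023, -0.292, 0.0764]
ee_rot: [0.0, 0.731, 0.682, 0.0]
contact_force: [0.1, 0.3, 1.8]
width: 0.0202
gripper_force: 89.0
```

Call:
apply_moves(xyz=[[0, 0, 0.006], [0, 0, 0.004], [0, 0, 0], [0, 0, 0]], rot=[[0, 0, 0], [0, 0, 0], [0, 0, 0], [0, 0, 0]], hand=[-1, -1, -1, -1])

```text
clock: 13.8
position: [0.5023, -0.292, 0.0732]
ee_rot: [0.0, 0.731, 0.682, 0.0]
contact_force: [0.3, 0.6, 3.2]
width: 0.0201
gripper_force: 89.3
```

Call:
apply_moves(xyz=[[0, 0, 0.006], [0, 0, 0.005], [0, 0, 0], [0, 0, 0], [0, 0, 0]], rot=[[0, 0, 0], [0, 0, 0], [0, 0, 0], [0, 0, 0], [0, 0, 0]], hand=[-1, -1, -1, -1, -1])

```text
clock: 14.42
position: [0.5024, -0.292, 0.0699]
ee_rot: [0.0, 0.731, 0.682, 0.0]
contact_force: [-0.8, -0.3, 5.4]
width: 0.0198
gripper_force: 89.6
```

```bash
python3 - <<'E'
from h import *
A=[]
for i in range(6): get_image("top");s=status.get_state();A.append(np.r_[s["position"],s["contact_force"],s["moment"]])
print(np.mean(A,0).round(4),np.std(A,0).round(4))
E
```

```text
[ 0.5023 -0.292   0.0699 -0.5052  0.6796  5.2631  0.1415  0.2475 -0.0151] [0.     0.     0.     0.2272 0.3606 0.3436 0.0364 0.0157 0.0237]
```

Call:
apply_moves(xyz=[[0.01, 0, 0], [0.018, 0, 0], [0.022, 0, 0], [0.022, 0, 0], [0.022, 0, 0], [0.022, 0, 0], [0.022, 0, 0], [0.022, 0, 0]], rot=[[0, 0, 0], [0, 0, 0], [0, 0, 0], [0, 0, 0], [0, 0, 0], [0, 0, 0], [0, 0, 0], [0, 0, 0]], hand=[-1, -1, -1, -1, -1, -1, -1, -1])

```text
clock: 15.72
position: [0.5071, -0.2468, 0.0706]
ee_rot: [0.003, 0.731, 0.682, -0.001]
contact_force: [0.3, -5.5, 5.0]
width: 0.0206
gripper_force: 89.6
```

Call:
apply_moves(xyz=[[0.022, 0, 0], [0.022, 0, 0], [0.023, 0, 0], [0.023, 0, 0], [0.023, 0, 0], [0.023, 0, 0], [0.022, 0, 0], [0.016, 0, 0]], rot=[[0, 0, 0], [0, 0, 0], [0, 0, 0], [0, 0, 0], [0, 0, 0], [0, 0, 0], [0, 0, 0], [0, 0, 0]], hand=[-1, -1, -1, -1, -1, -1, -1, -1])

```text
clock: 16.73
position: [0.5108, -0.1943, 0.0705]
ee_rot: [0.003, 0.731, 0.682, -0.0]
contact_force: [0.8, -4.4, 5.2]
width: 0.0203
gripper_force: 89.6
```

Call:
apply_moves(xyz=[[0, 0, 0], [0, 0, 0]], rot=[[0, 0, 0], [0, 0, 0]], hand=[-1, -1])

```text
clock: 16.98
position: [0.5107, -0.1937, 0.0704]
ee_rot: [0.002, 0.731, 0.682, 0.0]
contact_force: [0.3, -1.8, 5.1]
width: 0.0203
gripper_force: 89.5
```

Call:
apply_moves(xyz=[[0.01, 0, 0], [0, 0, 0], [0, 0, -0.03], [0, 0, -0.05], [0, 0, -0.07], [0, 0, -0.05], [0, 0, 0], [0, 0, 0]], rot=[[0, 0, 0], [0, 0, 0], [0, 0, 0], [0, 0, 0], [0, 0, 0], [0, 0, 0], [0, 0, 0], [0, 0, 0]], hand=[-1, -1, -1, -1, -1, -1, -1, -1])

```text
clock: 17.98
position: [0.5087, -0.1885, 0.1291]
ee_rot: [-0.001, 0.731, 0.682, -0.0]
contact_force: [0.4, 0.1, -3.1]
width: 0.0204
gripper_force: 88.5
```

```bash
python3 - <<'E'
from h import *
st=status.get_state();Rt=q2R(st["ee_rot"]);p=st["position"];print(p,st["ee_rot"].round(4),st["contact_force"],Rt.round(4).tolist())
# tray centre and axis from top (corners at z=.014)
t=get_image("top");P=t["pixels"]
hsv=cv2.cvtColor(P,cv2.COLOR_RGB2HSV);k=((hsv[...,1]>70)&(hsv[...,0]<25)).astype(np.uint8);k[:228]=0;k[272:]=0;k[:,:108]=0;k[:,175:]=0
c=max(cv2.findContours(k,0,1)[0],key=cv2.contourArea);print(cv2.minAreaRect(c))
q=plane(t,cv2.boxPoints(cv2.minAreaRect(c)),.014);print(q.round(4).tolist(),q.mean(0))
A=lambda c:np.array(c)/5+[99.5,221.5]
q=plane(t,A([(66,57),(354,51),(350,225),(59,230)]),.014);print("tray crop corners",q.round(4).tolist(),q.mean(0)); d=q[0]+q[3]-q[1]-q[2];print(np.degrees(np.arctan2(d[1],d[0])),np.linalg.norm(d)/2)
E
```

```text
[ 0.50870731 -0.18850752  0.12912499] [-7.000e-04  7.313e-01  6.821e-01 -2.000e-04] [ 0.40773662  0.08694605 -3.10506444] [[0.0696, 0.9976, -0.0013], [0.9976, -0.0696, 0.0007], [0.0006, -0.0013, -1.0]]
((140.5, 249.5), (35.0, 59.0), 90.0)
[[0.5217, 0.188, 0.014], [0.5183, 0.0449, 0.014], [0.4345, 0.044, 0.014], [0.438, 0.1852, 0.014]] [0.47812293 0.11551519 0.014     ]
tray crop corners [[0.5194, 0.1838, 0.014], [0.519, 0.0442, 0.014], [0.4357, 0.0452, 0.014], [0.4368, 0.1844, 0.014]] [0.47773368 0.11440082 0.014     ]
89.66319854123427 0.13944334417723442
```

Call:
apply_moves(xyz=[[0, 0, 0], [0.06, -0.01, 0], [0.12, -0.014, 0], [0.15, -0.015, 0], [0.15, -0.015, 0], [0.15, -0.015, 0], [0.15, -0.015, 0], [0.12, -0.014, 0]], rot=[[0, 0, -0.06], [0, 0, 0], [0, 0, 0], [0, 0, 0], [0, 0, 0], [0, 0, 0], [0, 0, 0], [0, 0, 0]], hand=[-1, -1, -1, -1, -1, -1, -1, -1])

```text
clock: 19.02
position: [0.48, 0.084, 0.1293]
ee_rot: [-0.001, 0.71, 0.705, -0.0]
contact_force: [1.2, -0.7, -3.1]
width: 0.0202
gripper_force: 88.4
```

Call:
apply_moves(xyz=[[0.08, -0.01, 0], [0.024, 0, 0], [0, 0, 0], [0, 0, 0], [0, 0, 0]], rot=[[0, 0, 0], [0, 0, 0], [0, 0, 0], [0, 0, 0], [0, 0, 0]], hand=[-1, -1, -1, -1, -1])

```text
clock: 19.65
position: [0.4791, 0.1116, 0.1296]
ee_rot: [0.0, 0.71, 0.704, -0.0]
contact_force: [-0.2, -0.6, -2.3]
width: 0.02
gripper_force: 88.4
```

Call:
apply_moves(xyz=[[0, 0, 0.06], [0, 0, 0.1], [0, 0, 0.1], [0, 0, 0.08], [0, 0, 0.05], [0, 0, 0.02], [0, 0, 0], [0, 0, 0]], rot=[[0, 0, 0], [0, 0, 0], [0, 0, 0], [0, 0, 0], [0, 0, 0], [0, 0, 0], [0, 0, 0], [0, 0, 0]], hand=[-1, -1, -1, -1, -1, -1, -1, -1])

```text
clock: 20.65
position: [0.4798, 0.1124, 0.0073]
ee_rot: [0.001, 0.71, 0.705, 0.001]
contact_force: [0.2, 0.2, -2.1]
width: 0.0204
gripper_force: 88.4
```

Call:
apply_moves(xyz=[[0, 0, 0.003], [0, 0, 0.003], [0, 0, 0], [0, 0, 0]], rot=[[0, 0, 0], [0, 0, 0], [0, 0, 0], [0, 0, 0]], hand=[-1, -1, -1, -1])

```text
clock: 21.15
position: [0.479, 0.1125, 0.0049]
ee_rot: [0.0, 0.709, 0.705, 0.0]
contact_force: [-0.1, 0.9, -1.9]
width: 0.0201
gripper_force: 88.4
```

Call:
apply_moves(xyz=[[0, 0, 0.003], [0, 0, 0.003], [0, 0, 0], [0, 0, 0]], rot=[[0, 0, 0], [0, 0, 0], [0, 0, 0], [0, 0, 0]], hand=[-1, -1, -1, -1])

```text
clock: 21.65
position: [0.479, 0.1125, 0.0031]
ee_rot: [0.0, 0.71, 0.705, -0.0]
contact_force: [-0.5, -1.1, -2.6]
width: 0.0203
gripper_force: 88.4
```

Call:
apply_moves(xyz=[[0, 0, 0.003], [0, 0, 0.002], [0, 0, 0], [0, 0, 0]], rot=[[0, 0, 0], [0, 0, 0], [0, 0, 0], [0, 0, 0]], hand=[-1, -1, -1, -1])

```text
clock: 22.15
position: [0.4792, 0.1125, 0.0024]
ee_rot: [0.0, 0.71, 0.705, 0.0]
contact_force: [-0.6, 0.4, 5.2]
width: 0.0202
gripper_force: 89.5
```

Seated on the tray floor. I'll release and lift away.

Call:
apply_moves(xyz=[[0, 0, 0], [0, 0, 0], [0, 0, 0], [0, 0, 0], [0, 0, -0.04], [0, 0, -0.1], [0, 0, -0.15], [0, 0, -0.15]], rot=[[0, 0, 0], [0, 0, 0], [0, 0, 0], [0, 0, 0], [0, 0, 0], [0, 0, 0], [0, 0, 0], [0, 0, 0]], hand=[0, 0, 0, 0, 0, 0, 0, 0])

```text
clock: 23.15
position: [0.4789, 0.1125, 0.1356]
ee_rot: [0.0, 0.71, 0.705, 0.0]
contact_force: [0.3, 0.8, 0.6]
width: 0.0428
gripper_force: 0.0
```

Call:
apply_moves(xyz=[[-0.15, 0, -0.06], [-0.15, 0, 0], [-0.15, 0, 0], [-0.1, 0, 0], [0, 0, 0], [0, 0, 0], [0, 0, 0]], rot=[[0, 0, 0], [0, 0, 0], [0, 0, 0], [0, 0, 0], [0, 0, 0], [0, 0, 0], [0, 0, 0]], hand=[0, 0, 0, 0, 0, 0, 0])

```text
clock: 24.02
position: [0.4778, -0.0514, 0.1518]
ee_rot: [-0.0, 0.709, 0.705, 0.0]
contact_force: [0.8, 0.0, -0.4]
width: 0.0425
gripper_force: 0.0
```

```bash
python3 - <<'E'
from h import *
t=get_image("top")["pixels"];s=get_image("scene")["pixels"]
o=np.zeros((300,800,3),np.uint8);o[:290,:400]=cv2.resize(t[222:280,100:180],(400,290),interpolation=0);o[:,400:]=cv2.resize(s[180:330,130:330],(400,300))
cv2.imwrite("pics/f.png",o[:,:,::-1]);print(status.get_state()["contact_force"])
E
```

```text
[ 0.16684021 -0.05714991  0.3561712 ]
```

View pics/f.png

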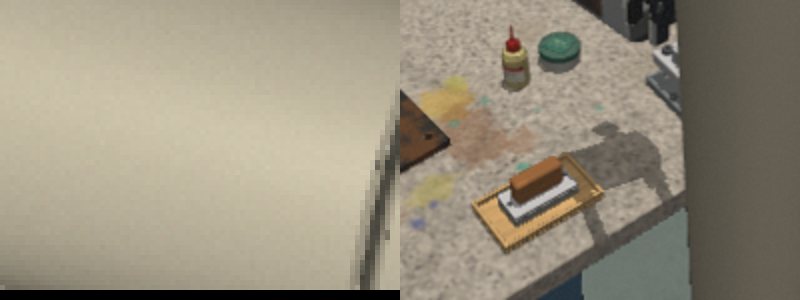

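The stone lies flat and centred in its tray at about (540,190) in the scene crop. The bottle and tin stand undisturbed, and the gripper is clear.

```bash
python3 -c "
from rig import job;print(job.sign_off())"
```

```text
the job is handed in; nothing more can be done
None
```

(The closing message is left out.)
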